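# Ready the bench balance: push its lid shut, tip its display back on to its foot

## Robot

A 6-joint arm with a two-finger parallel gripper is mounted at the origin on the work surface. World frame = base frame: x ahead of the robot, y to its left, z up, the work surface at z = 0. Lengths are in m, angles in rad, forces in N, time in s.
With the tool pointing down it reaches from about 0.325 to 0.775 m from the base axis. Payload 9.3 kg.
Tool frame: the origin (TCP) lies midway between the tips of the shut fingers; the grasp point (between the pads) lies 19 mm behind it; z points along the fingers, y is the direction in which the jaws open and shut (so a half turn about z gives the same grasp; the last joint's range is limited). The gripper opens to 85 mm and grips with 20 to 120 N. Pads are 22 mm wide; open, the fingers measure 114 mm over their backs; the gripper's body (76 mm by 85 mm) begins 54 mm behind the grasp point. The pads swing forward as they close: fully open they stand 13 mm farther back than shut.
Start: joints at [-1.389, 0.259, 0.021, 1.334, 0, 1.418], TCP at [0.181, -0.519, 0.231] pointing down, gripper open.
Joint ranges: [-3.04, 3.04], [-0.91, 1.82], [-1.04, 1.36], [-1.92, 1.95], [-1.52, 1.45], [-3.14, 3.14]. Speed limits (rad/s): [2.22, 2.22, 2.79, 3.14, 3.14, 3.14].

## Interface

Orientations are given as a unit quaternion [x, y, z, w].
In Python, from bench import get_obs, snapshot, calibration, finish_job gives the robot as it stands.
- The arm moves only by the shell command python3 -m handwheel 'ROWS' [OPENING] [FORCE]. ROWS is JSON, a list of rows, each a list of 2 entries, a list of its own where there are three numbers: the shift along the tool's x, y, z in mm, then the turn about the tool's z in rad. A call has exactly 10 rows; each row is the pose to reach, as a shift and turn from the pose measured when the call began, along the tool's axes at that moment; what a row does not reach only later rows make up. A row lasts 1/10 s, in which the tool goes at most 50 mm and 8.59 degrees, less where a joint would pass 70% of its speed; a pose out of reach is approached as far as the arm can. A call with a gripper value outside its range is refused whole. OPENING is the finger opening in mm, from 0 to 85.4, set as the call begins (- or left out, the last holds). The fingers move at their own pace and stop on an object; FORCE is the grip in N (left out, the last holds). Time passes only in rows, so rows that repeat a pose let the fingers close, or fill a call up. It gives the time, the measured TCP pose, the force and the opening at its end, in the units of the state.
- get_obs(): the state, without advancing time (a new reading comes with each control period).
- snapshot(name): name is "scene" or "top"; returns (picture, depth): 384x512x3 uint8, red, green, blue; 384x512 float32, m along the optical axis (not along the pixel's ray), 0 where there is no reading.
- calibration(name): a dict with "fx", "fy", "cx", "cy" (pixels), "k1" (the pictures are not rectified: a ray, as slopes to the right and down, at radius r is drawn at 1 + k1 r^2 times it, then the intrinsics apply), "rvec" (rotation vector, rad) and "tvec" (3), from world to camera coordinates, as OpenCV has them. Camera axes: x right, y down, z forward; pixel columns grow to the right and rows downward; lengths in m; the calibration is good to about 2 mm. A picture is of the moment at which its call begins. calibration takes no time and is no camera call.
- finish_job(): hands the job in, once; it reports no verdict.
The state is a dict: "clock": time; "joint_positions": joint angles; "joint_velocities": joint speeds; "tau": joint torques, N m; "ee_pos": TCP position; "tool_rot": TCP orientation; "contact_force": force on the tool from outside, world axes, zero at the start; "moment": the same for the moment, N m; "opening": finger opening in m.
Only numpy, scipy, OpenCV 4.12 (cv2) and the standard library are available. Lean on these libraries where they do the work, as an engineer would, in place of code of your own. Each camera call takes 0.05 s, during which the arm holds its last target.

## Task

Make the small balance ready for its next weighing by pushing only: push its open lid over until it is fully shut, and push its knocked-over display so that it tips back up and stands on its foot, in place, without being dragged away. Do not pinch, lift or carry anything, and do not disturb or knock over the other things on the bench.

Things in the scene. Friction and masses are not known exactly. Their poses are not given: they have to be found in the camera images.
- lid (a joint): hinge of the balance's lid, rad: 0 = fully shut, flat on the chamber; 1.57 = upright; it starts open at 1.2 to 1.65. The hinge is stiff: the lid stays where it is left (about 0.2 N m, 1 to 3 N at the free edge moves it) and has to be pushed all the way down
- balance: compact white laboratory balance, fixed to the bench: an open-topped chamber 170 mm (x) by 160 mm (y), 100 mm tall, walls 6 mm. Origin at the centre of its underside; +x points to its back, -x (keypad) roughly to the robot
- lid_hinge (a point): middle of the lid's hinge line (along the balance's y), on the balance's back (+x) top rim, 100 mm above the bench. The lid is a plain grey flap without handle, 180 mm from hinge to free edge, 160 mm wide, 8 mm thick; shut, it lies from the hinge towards the balance's -x, outer face up at 108 mm; open, it stands up with its outer face to the balance's back
- lid_edge (a point): middle of the lid's free edge, on its outer face
- display: the balance's loose display (0.55 to 0.95 kg), knocked onto its back: an L of a white panel (blue screen, keys; 140 long, 130 wide, 16 mm thick) and a dark steel foot plate square to its end. Lying: own z up, panel flat on the bench from x = -30 to +110 mm of the origin, foot at the -x end, on the robot's side or up to 65 degrees aslant. Standing: own x up. Origin under the panel on its centre line
- display_heel (a point): middle of the heel: the outer corner edge, along the display's y, where foot underside and panel back meet, 30 mm to -x of the display's origin; on the bench both when lying and when standing. The display stands up by a quarter turn about the heel, the foot's free edge going over to the display's -x and down; axes as the display's
- display_foot_edge (a point): middle of the free edge of the foot plate (110 long, 110 wide, 12 mm thick, x = -30 to -18 mm of the display), mid-thickness; while lying it is straight above the heel, 110 mm up. Pushed near it towards the display's -x (about 3 N) from the screen side, the display tips on its heel with little sliding, and past about 45 degrees falls on to its foot by itself
- crucible: bystander: white ceramic crucible with a load, 32 mm across, 26 mm tall, standing on the balance's pan inside the chamber; origin under its foot
- weight: bystander: knobbed steel calibration weight, 30 mm across, 48 mm tall, upright in front of the balance; origin under its foot
- vial: bystander: small amber vial, 26 mm across, 55 mm tall, upright beyond the display's far edge; origin under its foot
- reagent: bystander: amber reagent bottle, 60 mm across, 110 mm tall, at the back; origin under its foot
- beaker: bystander: glass beaker, 60 mm across, 70 mm tall, nearer the robot, between the balance and the display; origin under its foot
- spatula: bystander: spatula 170 mm long lying between the balance and the display; origin under its middle

How it is judged:
At the end, for the whole second after the job is handed in: the lid is shut to within 0.05 rad; the display stands on its foot on the bench, upright within 0.08 rad, its heel within 60 mm of where it was, at rest (value of joint lid below 0.05 rad and angle between display's own x axis and vertical below 0.08 rad and height (world z) of display_heel below 0.006 m and distance of display_heel from where it was at the start of the episode below 0.06 m and linear speed of display below 0.02 m/s); the robot touches nothing.
It fails at once if the display is lifted off the bench (its heel more than 25 mm up) (height (world z) of display_heel above 0.025 m).
It fails at once if the crucible, weight or vial is moved more than 30 mm or knocked over (distance of any of crucible, weight, vial from where it was at the start of the episode above 0.03 m or angle between any of crucible, weight, vial's own z axis and vertical above 0.5 rad).
It fails at once if the bottle or beaker is moved more than 30 mm or knocked over (distance of any of reagent, beaker from where it was at the start of the episode above 0.03 m or angle between any of reagent, beaker's own z axis and vertical above 0.5 rad).
It fails at once if the spatula is moved more than 30 mm (distance of spatula from where it was at the start of the episode above 0.03 m).
It also fails if it takes over 64 s, if anything falls off the work surface, if the arm or the gripper's body presses on something with over 40 N, if the wrist force passes 120 N, or if a joint passes its speed limit or range.

## Working session

There is one attempt and no reset: what is moved stays moved. The work goes in short steps, Python scripts to look and compute and a shell command to move; the robot and the scene stay as the last step left them, time stands still between calls to the robot, and variables do not carry over. Pictures are saved under pics/ and viewed, and the job is handed in when it is done.

```bash
mkdir -p pics; ls; cat > h.py <<'E'
import numpy as np, cv2
from bench import get_obs, snapshot, calibration
def cam(n):
    c=calibration(n); K=np.array([[c['fx'],0,c['cx']],[0,c['fy'],c['cy']],[0,0,1.]]); D=np.array([c['k1'],0,0,0.])
    R=cv2.Rodrigues(np.array(c['rvec'],float))[0]; return K,D,R,np.array(c['tvec'],float)
def pts(n,depth):
    K,D,R,t=cam(n); h,w=depth.shape
    u,v=np.meshgrid(np.arange(w),np.arange(h)); p=np.stack([u,v],-1).reshape(-1,1,2).astype(float)
    s=cv2.undistortPoints(p,K,D).reshape(h,w,2)
    P=np.dstack([s,np.ones((h,w))])*depth[...,None]
    W=(P-t)@R; W[depth==0]=np.nan; return W
def ray(n,px,z):
    K,D,R,t=cam(n); s=cv2.undistortPoints(np.array(px,float).reshape(-1,1,2),K,D).reshape(-1,2)
    d=np.c_[s,np.ones(len(s))]@R; o=-R.T@t; return o+d*((z-o[2])/d[:,2])[:,None]
E
python3 - <<'E'
from h import *
o=get_obs(); print(o)
for n in ('scene','top'):
    im,d=snapshot(n); cv2.imwrite(f'pics/{n}0.png',cv2.resize(im[...,::-1],(768,576),interpolation=cv2.INTER_CUBIC)); np.savez(f'{n}0.npz',im=im,d=d)
E
```

```text
pics
{'clock': 0.0, 'joint_positions': array([-1.38861630e+00,  2.59207314e-01,  2.07452021e-02,  1.33374872e+00,
       -7.67597918e-06,  1.41821749e+00]), 'joint_velocities': array([ 0.00214399, -0.0003791 ,  0.00010143, -0.00096148, -0.00203078,
       -0.00014779]), 'tau': array([ 3.19833343e-04, -5.55644310e+01,  3.44523168e+01,  1.39990076e-02,
       -2.67918858e-04,  7.36961084e-06]), 'ee_pos': array([ 0.18064611, -0.51916335,  0.23065146]), 'tool_rot': array([ 9.86024489e-01,  1.66598941e-01, -1.43049714e-05, -7.07120258e-04]), 'contact_force': array([-0.37716105, -0.31550632,  0.1550769 ]), 'moment': array([-0.04962999, -0.01803938,  0.01488689]), 'opening': 0.08537541353355708}
```

View pics/scene0.png

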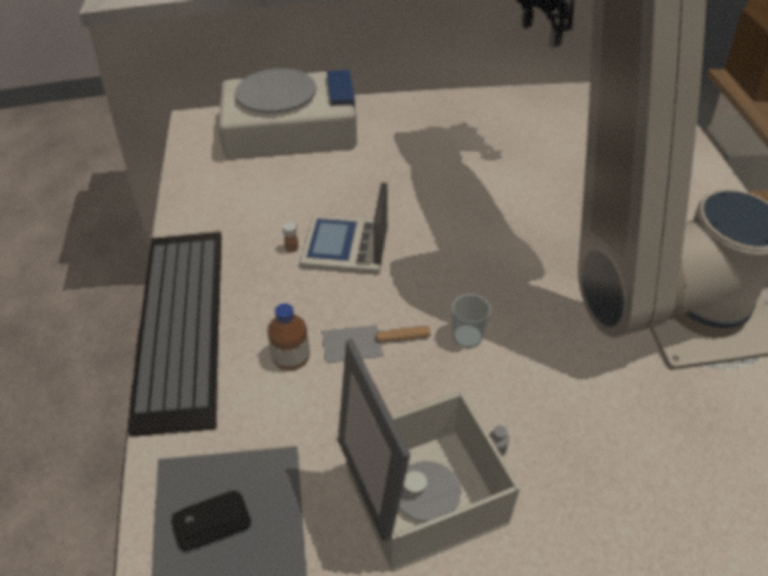

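View pics/top0.png

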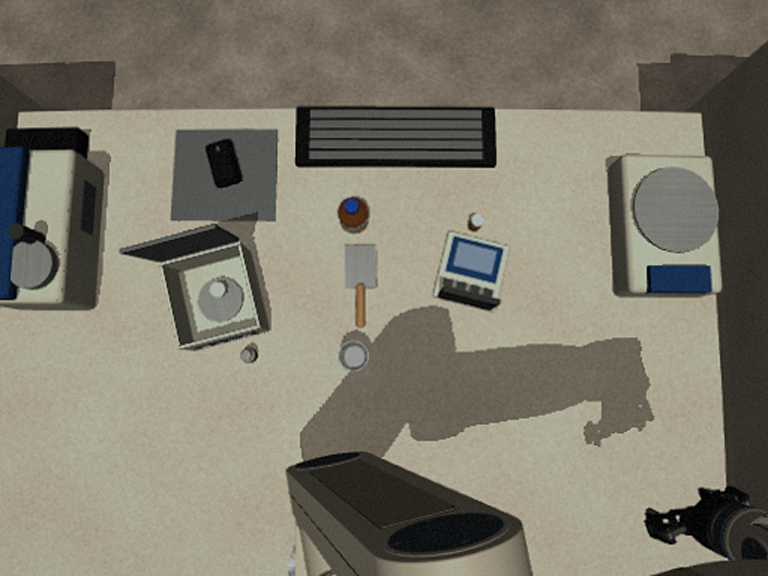

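The scene view shows the lid open (~(375,440)) and the display lying at (345,240). In the top view the balance is at about (215,295), the lid leans to about (180,245), the display is at (470,270) with its foot at (468,297), and the weight is at (249,353). Next I'll measure these.

```bash
python3 - <<'E'
from h import *
z=np.load('top0.npz'); W=pts('top',z['d']); im=z['im']
zs=np.load('scene0.npz'); Ws=pts('scene',zs['d'])
s=512/768
def box(W,a,b,c,d): return W[int(b*s):int(d*s),int(a*s):int(c*s)].reshape(-1,3)
# display
for nm,Wx,bx in (('top',W,(425,225,515,315)),('scene',Ws,(295,180,395,275))):
    P=box(Wx,*bx); P=P[np.isfinite(P[:,0])]
    print(nm,'zpercent',np.percentile(P[:,2],[1,50,99]))
    f=P[P[:,2]>0.05]; p=P[(P[:,2]>0.010)&(P[:,2]<0.03)]
    for q,l in ((f,'foot'),(p,'panel')):
        r=cv2.minAreaRect(q[:,:2].astype(np.float32)); print(l,len(q),q.mean(0).round(4),np.round(q.max(0),3),r, cv2.boxPoints(r).round(3).tolist())
# balance rim / lid
P=box(W,115,215,275,360); 
rim=P[(P[:,2]>0.09)&(P[:,2]<0.108)]; r=cv2.minAreaRect(rim[:,:2].astype(np.float32)); print('rim',r,cv2.boxPoints(r).round(3).tolist())
for nm,Wx,bx in (('top',W,(115,215,275,360)),('scene',Ws,(335,335,412,540))):
    P=box(Wx,*bx); L=P[P[:,2]>0.125]; c=L.mean(0); u,sv,vt=np.linalg.svd(L-c); print(nm,'lid',len(L),c.round(3),vt.round(3).tolist(),(sv/len(L)**.5).round(4),'max',L.max(0).round(3),L.min(0).round(3))
for n,bx,zz in (('weight',(238,342,260,364),.02),('reagent',(335,192,372,234),.03),('beaker',(335,338,372,374),.03),('vial',(464,210,487,232),.03)):
    P=box(W,*bx); Q=P[P[:,2]>zz]; print(n,len(Q),Q.mean(0).round(3),Q.min(0).round(3),Q.max(0).round(3))
print('spat',ray('top',np.array([[361,325],[361,245],[346,287],[377,287]])*s,0.003).round(3))
print('cruc',ray('top',np.array([[217,289]])*s,0.05).round(3))
E
```

```text
top zpercent [-0.00472265  0.01326504  0.11147455]
foot 283 [ 0.5306 -0.218   0.0962] [ 0.678 -0.167  0.115] ((0.5991255044937134, -0.23693488538265228), (0.10684520751237869, 0.1562233567237854), 75.38654327392578) [[0.5099999904632568, -0.26899999380111694], [0.6610000133514404, -0.30799999833106995], [0.6880000233650208, -0.20499999821186066], [0.5370000004768372, -0.16599999368190765]]
panel 1616 [ 0.6017 -0.2359  0.0167] [ 0.684 -0.158  0.029] ((0.6010928153991699, -0.23750603199005127), (0.12756717205047607, 0.16069817543029785), 75.68997955322266) [[0.5070000290870667, -0.27900001406669617], [0.6629999876022339, -0.3190000057220459], [0.6949999928474426, -0.19599999487400055], [0.5389999747276306, -0.15600000321865082]]
scene zpercent [-0.00386544  0.00498883  0.11053132]
foot 316 [ 0.5366 -0.2039  0.0918] [ 0.681 -0.16   0.114] ((0.5903117060661316, -0.20714536309242249), (0.17117446660995483, 0.10504467040300369), 7.703932285308838) [[0.49799999594688416, -0.16699999570846558], [0.5130000114440918, -0.2709999978542328], [0.6819999814033508, -0.24799999594688416], [0.66799998
[... 733 characters left out ...]
.217], [-0.961, -0.264, -0.082]] [0.0494 0.0468 0.0018] max [0.636 0.367 0.286] [0.577 0.213 0.126]
scene lid 3085 [0.607 0.305 0.217] [[0.034, -0.507, 0.861], [-0.292, 0.819, 0.494], [-0.956, -0.269, -0.12]] [0.0483 0.0471 0.0017] max [0.639 0.375 0.283] [0.577 0.216 0.125]
weight 87 [0.422 0.207 0.038] [0.41  0.196 0.021] [0.437 0.224 0.053]
reagent 370 [0.691 0.002 0.08 ] [ 0.669 -0.026  0.03 ] [0.728 0.033 0.114]
beaker 141 [0.421 0.004 0.06 ] [ 0.394 -0.028  0.03 ] [0.448 0.029 0.076]
vial 67 [ 0.686 -0.24   0.052] [ 0.674 -0.252  0.031] [ 0.699 -0.229  0.058]
spat [[ 0.482 -0.013  0.003]
 [ 0.646 -0.011  0.003]
 [ 0.559  0.018  0.003]
 [ 0.559 -0.045  0.003]]
cruc [[0.548 0.269 0.05 ]]
```

```bash
cat >> h.py <<'E'
from scipy.spatial.transform import Rotation as Ro
def to(p,yaw=None):
    o=get_obs(); R=Ro.from_quat(o['tool_rot']); M=R.as_matrix(); y=np.degrees(np.arctan2(M[1,0],M[0,0]))
    print('now',np.round(o['ee_pos'],4),'yaw',y.round(2),'t',o['clock'],'F',np.round(o['contact_force'],2),'open',round(o['opening'],4))
    for q in np.atleast_2d(p): print(' shift mm',(M.T@(q-o['ee_pos'])*1000).round(1))
    if yaw is not None: print(' turn',np.radians((y-yaw+180)%360-180).round(3))
E
python3 - <<'E'
from h import *
for n in ('top','scene'):
    z=np.load(n+'0.npz'); W=pts(n,z['d']).reshape(-1,3)
    with np.errstate(all='ignore'): m=(W[:,0]>.45)&(W[:,0]<.62)&(W[:,1]>-.32)&(W[:,1]<-.12)
    P=W[m]; f=P[(P[:,2]>.09)]; r=cv2.minAreaRect(f[:,:2].astype(np.float32)); print(n,len(f),f.mean(0).round(4),r)
    p=W[(W[:,0]>.56)&(W[:,0]<.665)&(W[:,1]>-.33)&(W[:,1]<-.12)&(W[:,2]>.009)&(W[:,2]<.03)]; r=cv2.minAreaRect(p[:,:2].astype(np.float32)); print(p.mean(0).round(4),r)
    # screen by blue mask
    im=z['im'].astype(int); b=(im[...,2]-im[...,0]>25); b=b.astype(np.uint8)
    cs,_=cv2.findContours(b,cv2.RETR_EXTERNAL,cv2.CHAIN_APPROX_NONE)
    for c in cs:
        if cv2.contourArea(c)<60: continue
        g=ray(n,c.reshape(-1,2),.016); q=g[:,:2].astype(np.float32); r=cv2.minAreaRect(q)
        if abs(r[0][0]-.6)<.08 and abs(r[0][1]+.23)<.08: print('blue',r)
a=np.radians(-14.5); ex=np.array([np.cos(a),np.sin(a)]); h=np.array([.522,-.2165])
to([[*(h+.06*ex),.2],[*(h+.06*ex),.09]],-14.5)
E
```

```text
top 199 [ 0.5289 -0.2186  0.1078] ((0.5297721028327942, -0.21904104948043823), (0.10647984594106674, 0.012974457815289497), 75.38654327392578)
[ 0.6091 -0.2363  0.0165] ((0.6037530899047852, -0.23834359645843506), (0.1287333071231842, 0.1160910427570343), 76.22349548339844)
blue ((0.6159546971321106, -0.24128755927085876), (0.10337498039007187, 0.07310882210731506), 75.97406005859375)
scene 191 [ 0.5329 -0.2087  0.1067] ((0.5321521162986755, -0.21519239246845245), (0.11266335099935532, 0.012658225372433662), 75.94651794433594)
[ 0.6097 -0.2273  0.0163] ((0.6096236705780029, -0.23325784504413605), (0.14994178712368011, 0.10577424615621567), 86.88164520263672)
blue ((0.6167566776275635, -0.23752319812774658), (0.09289202094078064, 0.06678830087184906), 75.47325897216797)
now [ 0.1807 -0.5192  0.2307] yaw 19.18 t 0.1 F [-0.06  0.06 -0.51] open 0.0857
 shift mm [ 471.8 -140.4   31. ]
 shift mm [ 471.7 -140.3  141. ]
 turn 0.588
```

```bash
python3 -m handwheel '[[[25,-8,0],0.05],[[60,-18,0],0.11],[[95,-28,0],0.17],[[130,-39,0],0.23],[[165,-49,0],0.29],[[200,-60,0],0.35],[[235,-70,0],0.41],[[270,-80,5],0.47],[[300,-89,10],0.53],[[320,-95,10],0.588]]' 0 20
python3 - <<'E'
from h import *
a=np.radians(-14.4); ex=np.array([np.cos(a),np.sin(a)]); h=np.array([.525,-.2155])
to([[*(h+.06*ex),.2],[*(h+.06*ex),.09]],-14.4)
E
```

```text
clock: 1.1
ee_pos: [0.4529, -0.3226, 0.2199]
tool_rot: [0.992, -0.127, -0.001, -0.001]
contact_force: [-0.3, -0.0, -0.3]
opening: 0.0
now [ 0.4529 -0.3226  0.2199] yaw -14.57 t 1.1 F [-0.35 -0.01 -0.33] open 0.0
 shift mm [ 102.9 -121.9   20. ]
 shift mm [ 103.1 -121.7  130. ]
 turn -0.003
```

```bash
python3 -m handwheel '[[[20,-24,0],0],[[45,-53,0],0],[[70,-83,0],0],[[90,-106,0],0],[[103,-121,10],0],[[103,-122,35],0],[[103,-122,65],0],[[103,-122,95],0],[[103,-122,120],0],[[103,-122,130],0]]'
python3 - <<'E'
from h import *
a=np.radians(-14.4); ex=np.array([np.cos(a),np.sin(a)]); h=np.array([.525,-.2155])
to([[*(h+.06*ex),.09]],-14.4)
for n in ('scene','top'):
    im,d=snapshot(n); cv2.imwrite(f'pics/{n}1.png',cv2.resize(im[...,::-1],(768,576),interpolation=cv2.INTER_CUBIC))
E
```

```text
clock: 2.1
ee_pos: [0.5814, -0.2296, 0.0866]
tool_rot: [0.992, -0.127, -0.003, -0.002]
contact_force: [-0.4, 0.0, 0.2]
opening: -0.0003
now [ 0.5814 -0.2296  0.0866] yaw -14.59 t 2.1 F [-0.43  0.04  0.17] open -0.0003
 shift mm [ 1.8  0.4 -3.4]
 turn -0.003
```

View pics/scene1.png

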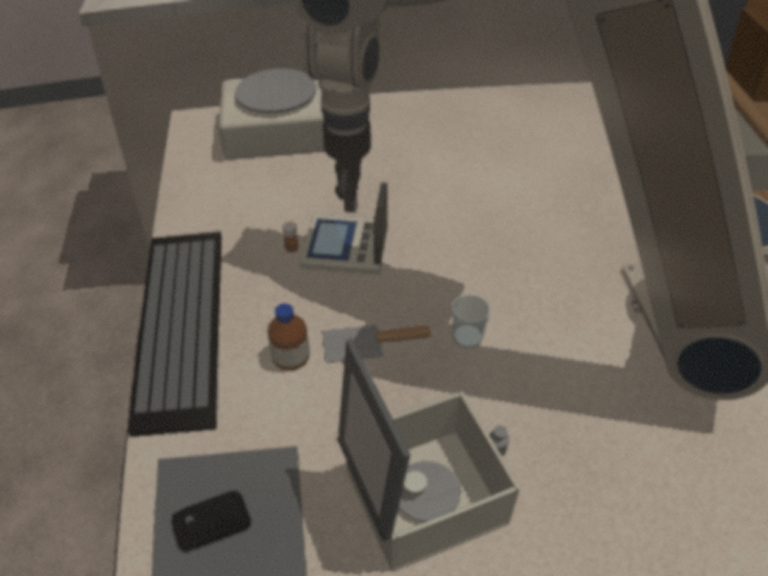

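The fingertip at (348,205) hangs over the keys on the screen side of the foot (383,220), and everything else is in place. I'll push slowly.

```bash
python3 -m handwheel '[[[-8,0,-3],0],[[-16,0,-3],0],[[-24,0,-3],0],[[-30,0,-3],0],[[-35,0,-3],0],[[-40,0,-3],0],[[-45,0,-3],0],[[-50,0,-3],0],[[-55,0,-2],0],[[-60,0,-1],0]]'
python3 - <<'E'
from h import *
to([[.5,-.2,.09]],-14.4)
for n in ('scene','top'):
    im,d=snapshot(n); cv2.imwrite(f'pics/{n}2.png',cv2.resize(im[...,::-1],(768,576),interpolation=cv2.INTER_CUBIC)[100:330,200:500] if n=='scene' else im[...,::-1])
E
```

```text
clock: 3.2
ee_pos: [0.5236, -0.2147, 0.0894]
tool_rot: [0.992, -0.127, -0.002, -0.002]
contact_force: [0.8, -0.9, 0.7]
opening: -0.0001
now [ 0.5236 -0.2147  0.0894] yaw -14.59 t 3.2 F [ 0.8  -0.94  0.67] open -0.0001
 shift mm [-26.6  -8.2  -0.4]
 turn -0.003
```

View pics/scene2.png

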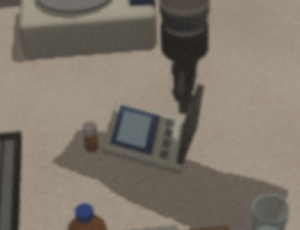

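The display is tipping about its heel: crop (145,135), tilted roughly 15°. I'll carry on along the arc.

```bash
python3 -m handwheel '[[[-4,0,0],0],[[-8,0,1],0],[[-12,0,3],0],[[-16,0,4],0],[[-20,0,5],0],[[-24,0,7],0],[[-28,0,9],0],[[-32,0,11],0],[[-36,0,13],0],[[-40,0,15],0]]'
python3 - <<'E'
from h import *
to([[.5,-.2,.09]],-14.4)
for n in ('scene','top'):
    im,d=snapshot(n); cv2.imwrite(f'pics/{n}3.png',cv2.resize(im[...,::-1],(768,576),interpolation=cv2.INTER_CUBIC)[100:330,200:500] if n=='scene' else im[...,::-1])
E
```

```text
clock: 4.3
ee_pos: [0.484, -0.2042, 0.0743]
tool_rot: [0.992, -0.127, -0.003, -0.002]
contact_force: [-0.2, 1.0, 0.4]
opening: 0.0003
now [ 0.484  -0.2042  0.0743] yaw -14.59 t 4.3 F [-0.18  1.02  0.4 ] open 0.0003
 shift mm [ 14.3  -8.1 -15.8]
 turn -0.003
```

View pics/scene3.png

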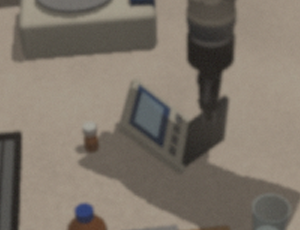

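It's now tilted about 40°, with the heel in place. I'll push it past the tipping point.

```bash
python3 -m handwheel '[[[-3,0,1],0],[[-6,0,3],0],[[-9,0,5],0],[[-12,0,7],0],[[-15,0,8],0],[[-18,0,8],0],[[-21,0,8],0],[[-24,0,8],0],[[-27,0,5],0],[[-30,0,0],0]]'
python3 - <<'E'
from h import *
to([[.5,-.2,.09]],-14.4)
for n in ('scene','top'):
    im,d=snapshot(n); cv2.imwrite(f'pics/{n}4.png',cv2.resize(im[...,::-1],(768,576),interpolation=cv2.INTER_CUBIC)[100:330,200:500] if n=='scene' else im[...,::-1])
E
```

```text
clock: 5.4
ee_pos: [0.4543, -0.1963, 0.0746]
tool_rot: [0.992, -0.127, -0.003, -0.002]
contact_force: [-0.3, -0.0, 0.3]
opening: 0.0003
now [ 0.4543 -0.1963  0.0746] yaw -14.6 t 5.4 F [-0.27 -0.    0.28] open 0.0003
 shift mm [ 45.   -8.  -15.7]
 turn -0.004
```

View pics/scene4.png

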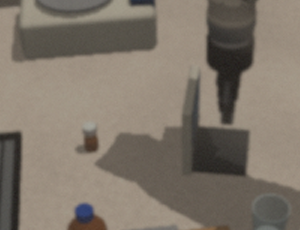

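The display stands at crop (215,140). Now I'll lift clear and head towards the lid.

```bash
python3 -m handwheel '[[[0,0,-20],0],[[0,0,-50],0],[[0,0,-90],0],[[0,0,-130],0],[[0,0,-170],0],[[0,0,-205],0],[[0,0,-225],0],[[0,0,-235],0],[[0,0,-235],0],[[0,0,-235],0]]'
python3 - <<'E'
from h import *
for n in ('scene','top'):
    im,d=snapshot(n); np.savez(f'{n}5.npz',im=im,d=d); cv2.imwrite(f'pics/{n}5.png',cv2.resize(im[...,::-1],(768,576),interpolation=cv2.INTER_CUBIC))
    W=pts(n,d).reshape(-1,3)
    m=(W[:,0]>.38)&(W[:,0]<.6)&(W[:,1]>-.31)&(W[:,1]<-.1)
    p=W[m&(W[:,2]>.06)&(W[:,2]<.16)]; f=W[m&(W[:,2]>.007)&(W[:,2]<.02)]
    for q in (p,f): print(n,len(q),q.mean(0).round(3),cv2.minAreaRect(q[:,:2].astype(np.float32)),q[:,2].max())
e=np.array([np.cos(np.radians(15.2)),np.sin(np.radians(15.2))]); h=np.array([.6146,.2938])
to([[.6,-.02,.31],[.655,.18,.31],[*(h+.037*e),.31]],15.2)
E
```

```text
clock: 6.5
ee_pos: [0.4556, -0.1975, 0.3092]
tool_rot: [0.992, -0.127, -0.003, -0.002]
contact_force: [0.2, 0.7, -0.2]
opening: -0.0003
scene 482 [ 0.518 -0.188  0.118] ((0.5143186450004578, -0.20973670482635498), (0.13429749011993408, 0.017797810956835747), 75.59566497802734) 0.14374046207278077
scene 1058 [ 0.463 -0.194  0.012] ((0.4692991077899933, -0.19514253735542297), (0.12218821048736572, 0.10841886699199677), 75.76013946533203) 0.019599400710368663
top 212 [ 0.519 -0.182  0.13 ] ((0.5189424157142639, -0.18708790838718414), (0.0703217014670372, 0.01707897149026394), 75.497802734375) 0.1445828561949328
top 500 [ 0.462 -0.175  0.012] ((0.44963786005973816, -0.16999287903308868), (0.08036825805902481, 0.13549301028251648), 71.80010223388672) 0.01942123709620151
now [ 0.4555 -0.1974  0.3089] yaw -14.61 t 6.6 F [ 0.5   0.36 -0.32] open 0.0003
 shift mm [  95.1 -208.1   -1.1]
 shift mm [ 9.790e+01 -4.155e+02 -4.000e-01]
 shift mm [ 6.220e+01 -5.338e+02  4.000e-01]
 turn -0.52
```

View pics/scene5.png

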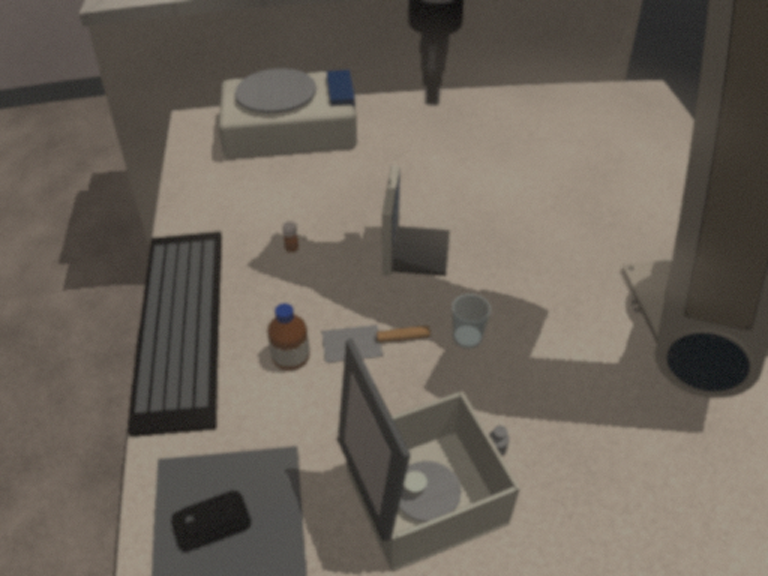

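View pics/top5.png

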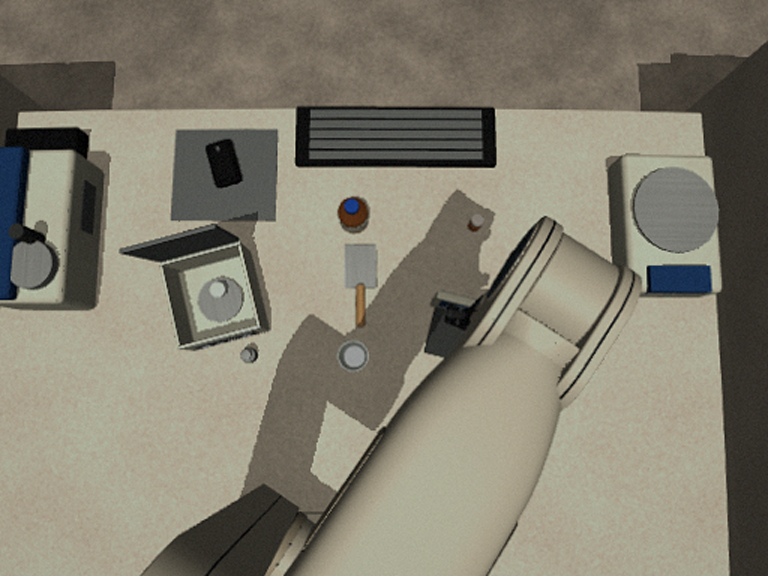

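The display is upright at scene (395,220) and top (455,300). Its heel is at about (0.522,-0.212), within a few mm of the start, and the bystanders haven't moved. Next I'll go behind the lid.

```bash
python3 -m handwheel '[[[10,-15,-5],-0.03],[[25,-45,-5],-0.08],[[42,-80,-5],-0.14],[[60,-120,-5],-0.20],[[78,-160,-5],-0.26],[[90,-200,-5],-0.32],[[97,-240,-5],-0.38],[[100,-275,-5],-0.44],[[100,-305,-5],-0.50],[[100,-325,-5],-0.52]]'
python3 - <<'E'
from h import *
e=np.array([np.cos(np.radians(15.2)),np.sin(np.radians(15.2))]); h=np.array([.6146,.2938])
to([[.655,.18,.31],[*(h+.037*e),.31],[*(h+.037*e),.26]],15.2)
E
```

```text
clock: 7.6
ee_pos: [0.6345, 0.0941, 0.3126]
tool_rot: [0.991, 0.134, -0.004, -0.003]
contact_force: [0.8, -0.4, 0.4]
opening: -0.0
now [0.6345 0.0941 0.3126] yaw 15.4 t 7.6 F [ 0.84 -0.42  0.39] open -0.0
 shift mm [ 42.6 -77.4   2.9]
 shift mm [  70.9 -197.7    3.7]
 shift mm [  71.3 -197.3   53.7]
 turn 0.004
```

```bash
python3 -m handwheel '[[[20,-15,0],0],[[40,-45,0],0],[[58,-80,0],0],[[68,-115,0],0],[[71,-150,0],0],[[71,-180,0],0],[[71,-197,0],0],[[71,-197,0],0],[[71,-197,0],0],[[71,-197,0],0]]'
python3 - <<'E'
from h import *
e=np.array([np.cos(np.radians(15.2)),np.sin(np.radians(15.2))]); h=np.array([.6146,.2938])
to([[*(h+.037*e),.31],[*(h+.037*e),.255]],15.2)
for n in ('scene','top'):
    im,d=snapshot(n); cv2.imwrite(f'pics/{n}6.png',cv2.resize(im[...,::-1],(768,576),interpolation=cv2.INTER_CUBIC))
E
```

```text
clock: 8.6
ee_pos: [0.6548, 0.2892, 0.3136]
tool_rot: [0.989, 0.146, -0.005, -0.008]
contact_force: [0.4, -0.8, 0.4]
opening: -0.0001
now [0.6548 0.2892 0.3136] yaw 16.76 t 8.6 F [ 0.35 -0.77  0.41] open -0.0001
 shift mm [ -0.1 -14.9   3.9]
 shift mm [  0.3 -13.9  58.9]
 turn 0.027
```

View pics/scene6.png

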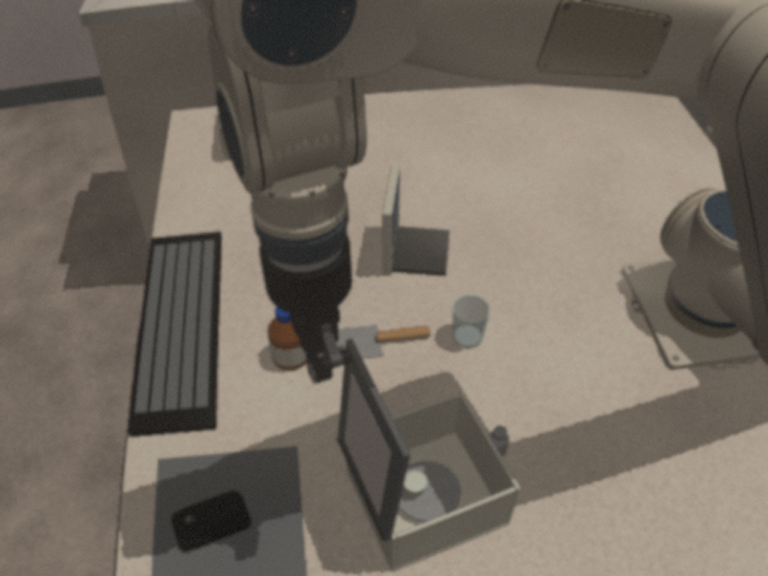

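The tool tip at (320,375) is behind the lid's top edge (345,345)–(405,450). I'll descend behind it.

```bash
python3 -m handwheel '[[[0,0,8],0],[[0,-3,18],0],[[0,-6,28],0],[[0,-10,38],0],[[0,-10,48],0],[[0,-10,56],0],[[0,-10,56],0],[[0,-10,56],0],[[0,-10,56],0],[[0,-10,56],0]]'
python3 - <<'E'
from h import *
e=np.array([np.cos(np.radians(15.2)),np.sin(np.radians(15.2))]); h=np.array([.6146,.2938])
o=get_obs(); print('rel hinge along e',((o['ee_pos'][:2]-h)@e).round(4))
to([[*(h+.0*e),.26],[*(h-.05*e),.25],[*(h-.1*e),.22]],15.2)
for n in ('scene','top'):
    im,d=snapshot(n); cv2.imwrite(f'pics/{n}7.png',cv2.resize(im[...,::-1],(768,576),interpolation=cv2.INTER_CUBIC))
E
```

```text
clock: 9.7
ee_pos: [0.6525, 0.2959, 0.2585]
tool_rot: [0.989, 0.15, -0.005, -0.01]
contact_force: [-0.1, 0.5, 0.3]
opening: 0.0002
rel hinge along e 0.0372
now [0.6525 0.2959 0.2585] yaw 17.23 t 9.7 F [-0.06  0.55  0.32] open 0.0002
 shift mm [-36.9  -9.3  -1.1]
 shift mm [-86.8 -10.9   9.3]
 shift mm [-136.5  -12.    39.6]
 turn 0.035
```

View pics/scene7.png

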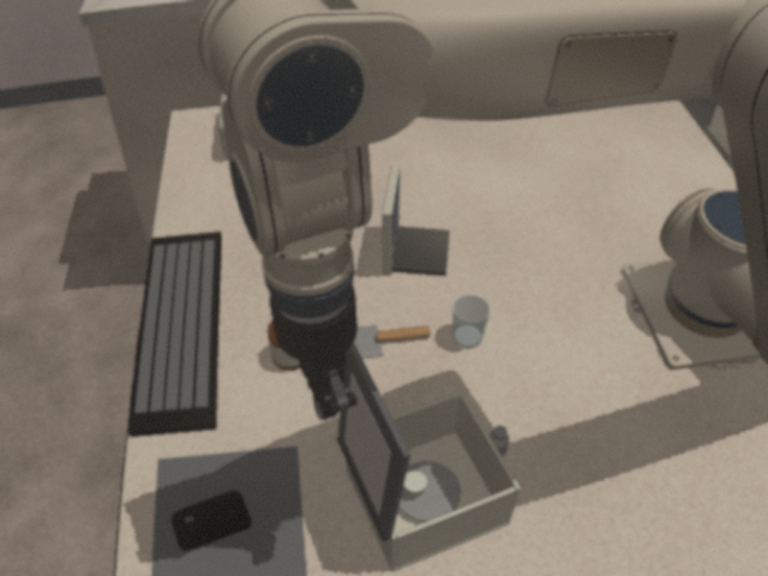

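The finger is behind the lid, 26 mm clear. I'll push it in small steps along the arc.

```bash
python3 -m handwheel '[[[-8,0,2],0],[[-16,-2,4],0.01],[[-24,-4,4],0.02],[[-32,-4,4],0.03],[[-38,-4,4],0.03],[[-45,-4,5],0.03],[[-51,-4,6],0.03],[[-58,-4,7],0.03],[[-64,-4,9],0.03],[[-71,-4,11],0.03]]'
python3 - <<'E'
from h import *
e=np.array([np.cos(np.radians(15.2)),np.sin(np.radians(15.2))]); h=np.array([.6146,.2938])
o=get_obs(); print('rel hinge along e',((o['ee_pos'][:2]-h)@e).round(4))
to([[*(h-.06*e),.238],[*(h-.093*e),.215]],15.2)
for n in ('scene','top'):
    im,d=snapshot(n); cv2.imwrite(f'pics/{n}8.png',cv2.resize(im[...,::-1],(768,576),interpolation=cv2.INTER_CUBIC))
E
```

```text
clock: 10.8
ee_pos: [0.5856, 0.2694, 0.2477]
tool_rot: [0.99, 0.144, -0.006, -0.014]
contact_force: [0.7, 1.4, 1.4]
opening: 0.0003
rel hinge along e -0.0343
now [0.5856 0.2694 0.2477] yaw 16.54 t 10.8 F [0.75 1.42 1.43] open 0.0003
 shift mm [-25.2 -16.2  10.4]
 shift mm [-58.  -16.3  33.6]
 turn 0.023
```

View pics/scene8.png

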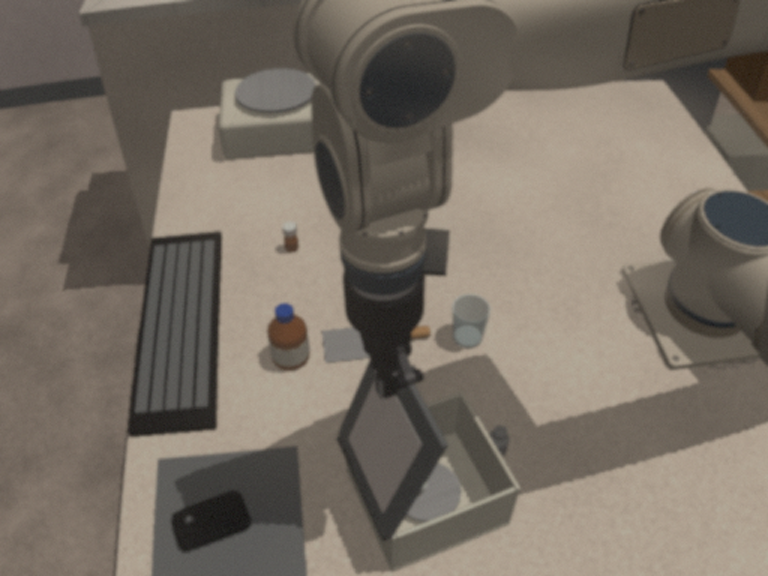

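The lid is at about 70° and following the finger. Continuing.

```bash
python3 -m handwheel '[[[-6,0,2],0],[[-12,-1,4],0],[[-18,-2,7],0],[[-25,-3,10],0],[[-31,-4,14],0],[[-37,-5,18],0],[[-43,-6,22],0],[[-48,-7,26],0],[[-53,-8,30],0],[[-58,-8,34],0]]'
python3 - <<'E'
from h import *
e=np.array([np.cos(np.radians(15.2)),np.sin(np.radians(15.2))]); h=np.array([.6146,.2938])
o=get_obs(); print('rel hinge along e',((o['ee_pos'][:2]-h)@e).round(4))
to([[*(h-.119*e),.184],[*(h-.137*e),.148],[*(h-.144*e),.108]],15.2)
for n in ('scene','top'):
    im,d=snapshot(n); cv2.imwrite(f'pics/{n}9.png',cv2.resize(im[...,::-1],(768,576),interpolation=cv2.INTER_CUBIC))
E
```

```text
clock: 11.9
ee_pos: [0.5274, 0.2574, 0.2141]
tool_rot: [0.989, 0.147, -0.006, -0.015]
contact_force: [1.2, 0.3, 0.7]
opening: 0.0002
rel hinge along e -0.0937
now [0.5274 0.2574 0.2141] yaw 16.93 t 11.9 F [1.23 0.34 0.66] open 0.0002
 shift mm [-24.7 -12.1  30.7]
 shift mm [-42.4 -11.5  66.9]
 shift mm [-49.1 -10.4 106.9]
 turn 0.03
```

View pics/scene9.png

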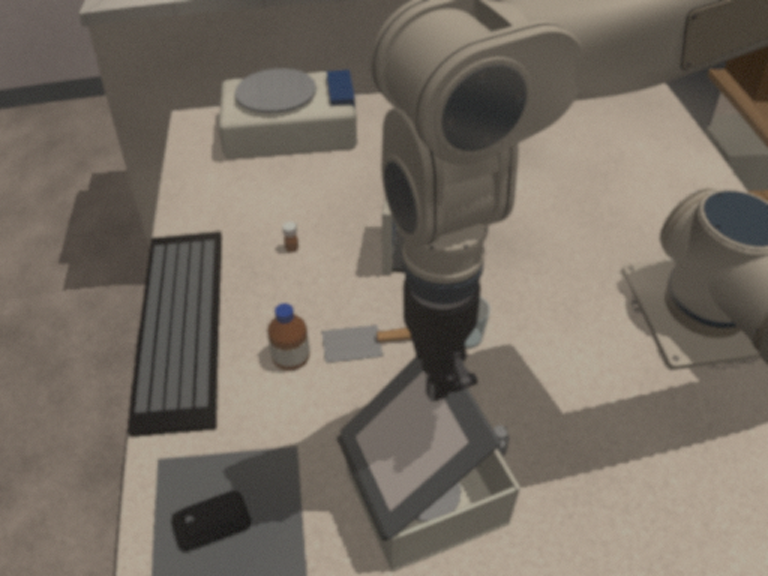

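The lid is at about 45°. I'll press it on down along the arc.

```bash
python3 -m handwheel '[[[-6,-2,6],0],[[-12,-4,12],0],[[-18,-5,20],0],[[-24,-6,29],0],[[-29,-7,38],0],[[-34,-8,47],0],[[-39,-8,56],0],[[-42,-8,65],0],[[-44,-8,74],0],[[-46,-8,82],0]]'
python3 - <<'E'
from h import *
e=np.array([np.cos(np.radians(15.2)),np.sin(np.radians(15.2))]); h=np.array([.6146,.2938])
o=get_obs(); print('rel hinge along e',((o['ee_pos'][:2]-h)@e).round(4))
to([[*(h-.144*e),.108],[*(h-.144*e),.103]],15.2)
E
```

```text
clock: 13.0
ee_pos: [0.4805, 0.2487, 0.1319]
tool_rot: [0.988, 0.151, -0.008, -0.017]
contact_force: [0.1, 0.3, 0.1]
opening: -0.0003
rel hinge along e -0.1412
now [0.4805 0.2487 0.1319] yaw 17.37 t 13.0 F [0.12 0.32 0.15] open -0.0003
 shift mm [-2.2 -7.6 24.2]
 shift mm [-2.2 -7.4 29.2]
 turn 0.038
```

```bash
python3 -m handwheel '[[[-1,0,4],0],[[-2,0,8],0],[[-2,0,12],0],[[-2,0,16],0],[[-2,0,19],0],[[-2,0,22],0],[[-2,0,24],0],[[-2,0,26],0],[[-2,0,27],0],[[-2,0,28],0]]'
python3 - <<'E'
from h import *
to([[.475,.25,.102]],15.2)
for n in ('scene','top'):
    im,d=snapshot(n); cv2.imwrite(f'pics/{n}10.png',cv2.resize(im[...,::-1],(768,576),interpolation=cv2.INTER_CUBIC))
E
```

```text
clock: 14.0
ee_pos: [0.4783, 0.2487, 0.1074]
tool_rot: [0.988, 0.151, -0.006, -0.017]
contact_force: [-13.6, -6.5, 43.6]
opening: 0.0001
now [0.4783 0.2487 0.1074] yaw 17.41 t 14.0 F [-13.59  -6.52  43.57] open 0.0001
 shift mm [-2.7 -2.1  5.5]
 turn 0.039
```

View pics/scene10.png

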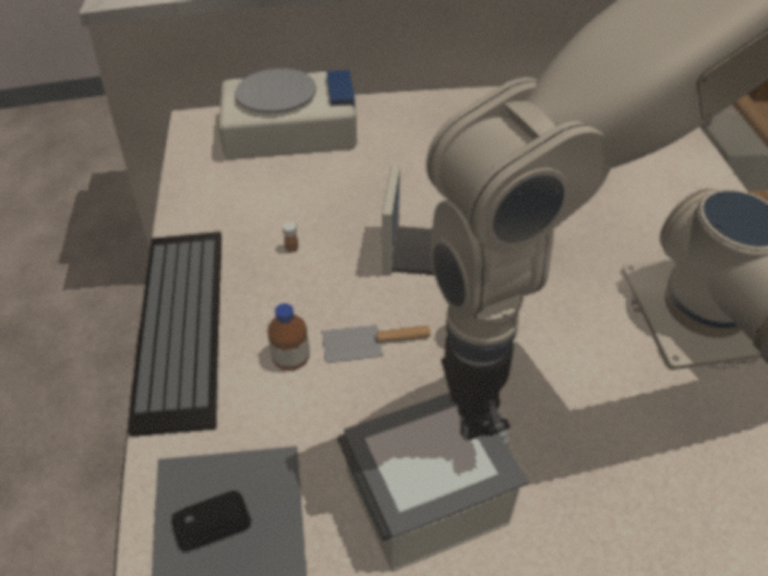

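The lid looks flat on the chamber, and the force of 44 N shows it has hit the stop. I'll lift straight off.

```bash
python3 -m handwheel '[[[0,0,-8],0],[[0,0,-25],0],[[0,0,-50],0],[[0,0,-80],0],[[0,0,-110],0],[[0,0,-140],0],[[0,0,-160],0],[[0,0,-170],0],[[0,0,-170],0],[[0,0,-170],0]]'
python3 - <<'E'
from h import *
to([[.475,.25,.102]],15.2)
for n in ('scene','top'):
    im,d=snapshot(n); cv2.imwrite(f'pics/{n}11.png',cv2.resize(im[...,::-1],(768,576),interpolation=cv2.INTER_CUBIC))
    W=pts(n,d); W=W.reshape(-1,3)
    e=np.array([np.cos(np.radians(15.2)),np.sin(np.radians(15.2))]); h=np.array([.6146,.2938])
    r=W[:,:2]-h; a=r@e; b=r@np.array([-e[1],e[0]])
    m=(a<-.015)&(a>-.17)&(abs(b)<.07)&(W[:,2]>.09)&(W[:,2]<.15)
    A=np.c_[a[m],b[m],np.ones(m.sum())]; c=np.linalg.lstsq(A,W[m,2],rcond=None)[0]; print(n,m.sum(),'lid slope',c.round(4))
    m=(W[:,0]>.42)&(W[:,0]<.6)&(W[:,1]>-.30)&(W[:,1]<-.12)
    p=W[m&(W[:,2]>.03)&(W[:,2]<.16)]; print('panel',len(p),p.mean(0).round(3),cv2.minAreaRect(p[:,:2].astype(np.float32)),p[:,2].max())
    if len(p)>100:
        ex=np.array([.9686,-.2487]); print(np.polyfit(p[:,2],p[:,:2]@ex,1))
E
```

```text
clock: 15.1
ee_pos: [0.4809, 0.2431, 0.2763]
tool_rot: [0.988, 0.151, -0.006, -0.017]
contact_force: [-0.2, 1.1, -0.5]
opening: 0.0003
now [0.4809 0.2431 0.2763] yaw 17.41 t 15.1 F [-0.17  1.07 -0.53] open 0.0003
 shift mm [ -2.3  -2.1 174.5]
 turn 0.039
scene 5392 lid slope [0.0022 0.0011 0.1088]
panel 579 [ 0.518 -0.186  0.106] ((0.5140224695205688, -0.21011029183864594), (0.1322290003299713, 0.017906945198774338), 75.88532257080078) 0.1448581115483838
[0.03450426 0.54458756]
top 2019 lid slope [-0.0016  0.0018  0.1086]
panel 497 [ 0.51  -0.211  0.115] ((0.5119514465332031, -0.21433135867118835), (0.12673766911029816, 0.018163176253437996), 75.48617553710938) 0.14698453787355506
[0.08560365 0.53643237]
```

View pics/scene11.png

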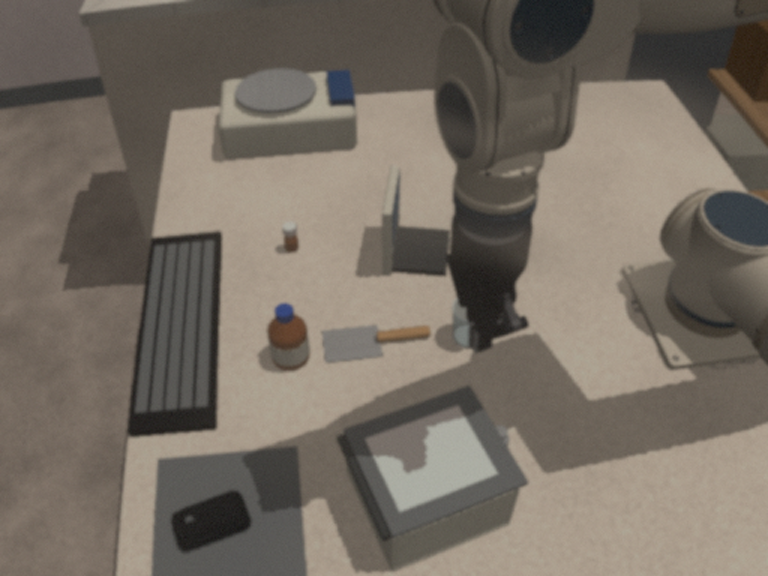

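View pics/top11.png

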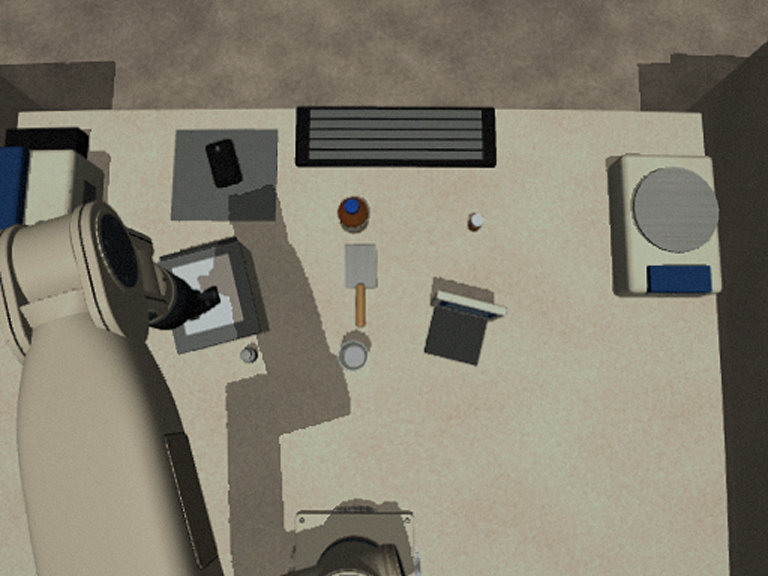

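The lid is flat at 108.7 mm (slope about 0.002). The display stands at top (468,302) with a panel footprint 18 mm thick, so it's upright. The weight, beaker, spatula, bottle and vial are at their starting pixels.

```bash
python3 -c "
from bench import finish_job
print(finish_job())"
```

```text
the job is handed in; nothing more can be done
None
```

I pushed the display up onto its foot and pushed the lid fully shut, then handed the job in at about 15 s with the robot clear of everything. No verdict was reported.

**What I did:** With the gripper shut, I pushed the display's foot from the screen side until it tipped past balance and fell onto its foot. Then I went behind the lid, followed its arc down and pressed it against its stop. The wrist read about 44 N at the end of that press, with only the fingertips on the lid.

**Last checks:**
- **Lid:** it lies flat in both camera views, with a slope of about 0.002 rad and its top at about 109 mm.
- **Display:** it stands with its top edge at about 145 mm. The heel is within roughly 5 mm of where it started.
- **Display tilt:** I judged it upright from its panel footprint, which is 18 mm thick against a true 16 mm. A direct line fit gave 0.03 rad in one view and 0.09 rad in the other. I put the higher figure down to the fit mixing the panel's front and back faces, and did not check it further.
- **Bystanders:** the weight, vial, bottle, beaker and spatula look unmoved in the pictures. The crucible is hidden under the shut lid, so I could not recheck it; nothing went into the chamber.

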